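Prop up the card guillotine's drop guard and load the card stack

TASK

Get the desktop guillotine ready to trim the banded stack of cards. Lift its clear drop guard by the handle of the lifting bar, let the peg on the machine's head in through the window at the side of the bar's slot, and hang the bar by the slot's top end on the peg, without forcing it or letting the guard fall, so that the guard stays up by itself. Then put the stack flat on the bed, lengthwise under the raised guard, far end up against the back stop and right side up against the side lay, and let go, leaving the other things on the desk where they are.

Things in the scene. Friction and masses are not known exactly. Their poses are not given: they have to be found in the camera images.
- guillotine: Desktop card guillotine, fixed: grey base 240 x 210 mm, side frames, head across the top (to 234 mm), hand lever at its right. Origin on the desk under it; x from its front to its back, y to its left, z up. In mm: bed top z 30, front bed x -135 to -12; side frames y 88 to 105 either side, x -12 to 50; guard x -8 to 0; knife beam and clamp behind it, above z 84; head x 10 to 48, z 154 to 234.
- stack_home (a point): On the bed (z 30 mm) under the centre of the stack when it is home: guillotine frame (-15, -45, 30) mm, axes as the guillotine's. Back stop: face at guillotine x 55 mm, y -85 to 20, 26 mm high. Side lay: low strip at the right, face at y -75 mm, only from x 7 to 55 (behind the guard), 22 mm high. The near half of the stack stays out on the front bed, to x -85.
- guard (a joint): Height of the drop guard in m: 0 down on the bed, 0.094 at its top stop. A clear panel in an aluminium frame, 174 x 58 mm, that closes the way in under the knife. With its bar it weighs 0.52 to 0.77 kg and falls when let go. Hung properly it stands 0.042 to 0.078 high, as the peg is set; to let the peg in through the bar's window it must first be 9 to 14 mm higher than that.
- lift_bar (a joint): Lean of the lifting bar in rad: 0 upright (as when hung), positive to the machine's left (+y), -0.15 to 0.75. A 5 mm steel strap 29 mm wide in the plane x -20 mm of the guillotine, on a stiff pivot (0.1 N m): it stays where it is left. Start 0.46 to 0.66. Above a lean of 0.45 the bar rises clear on the peg's left; at 0.2 its right shoulder comes up under the peg.
- hook (a point): Closed top end of the slot in the bar, 52 mm above the stud. The slot, 11 mm wide, runs down the bar's middle line to the hub. The bar's right side is cut away from 30 to 43 mm above the stud: a window through which the peg enters as the bar swings upright; then lowering seats the slot's end on it, behind the 9 mm lip over the window. Square shoulders 29 mm wide at 64 mm; neck 12 mm above.
- stud (a point): Pivot stud of the bar on the guard, at guillotine (-20, 50, 85) mm with the guard down; it rises with the guard.
- handle (a point): Grip point, the middle of the bar's handle: a round black stub, 16 mm diameter, 45 mm long, pointing to the guillotine's front (-x) from the top end of the bar. 145 mm from the stud along the bar and 27 mm in front of it (guillotine x -47 mm). It can turn between the fingers.
- peg_bracket: Slotted steel plate 34 x 72 mm on the front of the head, straight above the stud; origin at guillotine (0, 50, 157) mm, its lower edge. Carries the peg: 8 mm diameter, pointing to the front through the bar's plane, with a rim. The peg is clamped with its centre 18 to 54 mm above this origin: it differs each time and is not reported, so look or feel. Over 50 N on the peg is forcing.
- card_stack: Stack of brown cards with a paper band, a firm block 140 x 60 x 25 mm, 0.14 to 0.22 kg, lying on the desk to the left of the guillotine. Origin: centre of its underside; x along the 140 mm, y along the 60 mm, z up. Either end may go in first.
- findings_pot: Bystander: round pot with a dark lid, 64 mm diameter, 40 mm high; origin centre of its underside.
- tape_roll: Bystander: roll of brown tape lying flat, 96 mm across, 48 mm high; origin centre of its underside.
- bracelet_3: Bystander: bead bracelet lying on the desk, 72 mm across, 13 mm high; origin centre of its underside.

How it is judged (in metres and radians):
On the way:
1. the guard hangs by its bar from the peg and the hand has let go of the machine (value of joint guard above 0.036 m and value of joint lift_bar below 0.07 rad and velocity of joint guard between -0.02 and 0.02 m/s and contact force between each of the arm, the fingers and guillotine below 0.3 N and contact force between peg_bracket and guillotine above 2 N), for 0.3 s.
At the end, for the whole second after the job is handed in: The guard hangs more than 36 mm up by its bar on the peg (bar within 0.07 rad of upright), and the stack lies flat and still on the bed, within 4 mm of home against back stop and side lay and within 0.06 rad of square, with the hand off everything (value of joint guard above 0.036 m and value of joint lift_bar between -0.07 and 0.07 rad and contact force between peg_bracket and guillotine above 2 N and x of card_stack in the frame of stack_home between -0.004 and 0.004 m and y of card_stack in the frame of stack_home between -0.004 and 0.004 m and z of card_stack in the frame of stack_home below 0.003 m and angle between card_stack's own z axis and vertical below 0.05 rad and angle between the x axis of card_stack and the x axis of guillotine, either way round below 0.06 rad and linear speed of card_stack below 0.01 m/s); the robot touches nothing.
It fails at once if the guard is let fall (faster than 0.35 m/s) (velocity of joint guard below -0.35 m/s).
It fails at once if the peg is forced with more than 50 N (contact force between peg_bracket and guillotine above 50 N).
It fails at once if the findings pot is disturbed (distance of findings_pot from where it was at the start of the episode above 0.025 m).
It fails at once if the tape roll is disturbed (distance of tape_roll from where it was at the start of the episode above 0.025 m).
It fails at once if the bracelet is disturbed (distance of bracelet_3 from where it was at the start of the episode above 0.025 m).
It also fails if it takes over 69 s, if anything falls off the work surface, if the arm or the gripper's body presses on something with over 40 N, if the wrist force passes 120 N, or if a joint passes its speed limit or range.

ROBOT

A 7-joint arm with a two-finger parallel gripper is mounted at the origin on a cart in front of the work surface, level with it; the furniture and walls round the work are solid. World frame = base frame: x ahead of the robot, y to its left, z up, the work surface at z = 0. Lengths are in mm, angles in rad, forces in N, time in s.
With the tool pointing down it reaches from about 400 to 900 mm from the base axis. Payload 5.6 kg.
Tool frame: the origin (TCP) lies midway between the tips of the shut fingers; the grasp point (between the pads) lies tcp_to_grasp behind it (tcp_to_grasp is the distance from the TCP to the grasp point, in mm); z points along the fingers, y is the line along which they close (so a half turn about z gives the same grasp; the last joint's range is limited). The gripper opens to 92 mm and grips with 3 to 60 N. Pads are 20 mm wide; open, the fingers measure 128 mm over their backs; the gripper's body (75 mm by 189 mm) begins 69 mm behind the grasp point.
Start: joints at [1.101, 0.468, -0.012, 1.603, 0.006, 1.071, -0.056], TCP at [269.035, -591.717, 214.592] pointing down, gripper open.
Joint ranges: [-2.53, 2.53], [-0.31, 2.02], [-1.57, 1.55], [0.28, 2.44], [-1.29, 4.43], [0.15, 1.84], [-2.92, 2.92]. Speed limits (rad/s): [2.57, 2.57, 3.14, 3.14, 3.14, 3.14, 3.14].

INTERFACE

Orientations are given as a rotation vector (axis times angle).
In Python, from station import * gives the robot as it stands.
- The arm moves only by the tool send_rows, never from a script. Its argument "rows" is text: rows parted by semicolons, each of 7 numbers parted by spaces: the opening, from -1 (shut) to 1 (fully open), so that 0 is half open, then the shift along the tool's x, y, z in mm, then the turn, a rotation vector about the tool's x, y, z in degrees. A call has 1 to 5 rows; each row is the pose to reach, as a shift and turn from the pose commanded when the call began, along the tool's axes at that moment; what a row does not reach only later rows make up. A row lasts 1/10 s, in which the tool goes at most 50 mm and 8.59 degrees, less where a joint would pass 70% of its speed; a pose out of reach is approached as far as the arm can. A call with a gripper value outside its range is refused whole. The fingers move at their own pace and stop on an object; the grip force is fixed at half the most. Time passes only in rows, so rows that repeat a pose let the fingers close. It gives the time, the measured TCP pose, the force, the opening and the grip force at its end, in the units of the state.
- observe(): the state, without advancing time (a new reading comes with each control period).
- camera(name): name is "scene" or "top" or "wrist"; returns a dict with "pixels" (420x560x3 uint8, blue, green, red), "mtx" (3x3 intrinsics, pixels), "dist_coeffs" ([k1, k2, p1, p2, k3] as OpenCV has them; the pictures are not rectified), "world_to_cam" (4x4, takes a point from world to camera coordinates); the wrist camera has in their place "hand_eye" (4x4, takes a point from camera to tool coordinates, whose origin is the TCP and whose axes are the flange's). Camera axes: x right, y up, looking along -z (the intrinsics and any distortion apply to the point x, -y, -z); pixel columns grow to the right and rows downward; lengths in mm; the calibration is good to about 2 mm. A picture is of the moment at which its call begins: read the wrist's pose just before it. There is no depth.
- job_done(): hands the job in; it is judged then, once.
The state is a dict: "time": time; "q": joint angles; "qvel": joint speeds; "tau": joint torques, N m; "ee_pos": TCP position; "orientation": TCP orientation; "ft_force": force on the tool from outside, world axes, zero at the start; "ft_torque": the same for the moment, N m; "width": opening from 0.0 (shut) to 1.0 (fully open); "grasp_force": force on a finger pad.
Only numpy, scipy, OpenCV 4.12 (cv2) and the standard library are available. Lean on these libraries where they do the work, as an engineer would, in place of code of your own. Each camera call takes 0.05 s, during which the arm holds its last target. There are 200 camera calls.

## Working session

There is one attempt and no reset: what is moved stays moved. The work goes in short steps, Python scripts to look and compute and a tool call to move; the robot and the scene stay as the last step left them, time stands still between calls to the robot, and variables do not carry over. Pictures are saved under pics/ and viewed, at most 10 in all, crops included, and the job is handed in when it is done.

Besides the shell and the picture viewer there is one more tool, called after "Call:" by a JSON object that holds its "method" and its "body", one argument or row to a line. send_rows: Moves the arm, as the interface text tells. Its arguments: {"type":"object","properties":{"rows":{"type":"string"}},"required":["rows"]}

```bash
ls; mkdir -p pics; python3 - <<'E'
from station import *
import cv2,numpy as np
o=observe();print(o)
for n in("scene","top"):
    c=camera(n);cv2.imwrite(f"pics/{n}0.png",c["pixels"]);print(n,c["mtx"],c["dist_coeffs"],c["world_to_cam"])
c=camera("wrist");print(c["hand_eye"],c["mtx"],c["dist_coeffs"])
try: print(tcp_to_grasp)
except Exception as e: print(e)
E
```

```text
pics
{'time': 0.0, 'q': array([ 1.10097771,  0.46839702, -0.01160736,  1.6036254 ,  0.00601487,
        1.07136687, -0.05632747]), 'qvel': array([-0.00233281, -0.00161554, -0.00049772,  0.0011531 ,  0.00105162,
       -0.00026365,  0.00027855]), 'tau': array([-8.72990986e-04, -5.20579004e+01, -1.29678729e-02, -2.43758404e+01,
       -5.66706725e-02,  1.72611274e-02,  1.63143131e-04]), 'ee_pos': array([ 268.7801577 , -591.18953291,  213.62673187]), 'orientation': array([-3.06870006e+00, -6.64886773e-01,  7.89944426e-04]), 'ft_force': array([ 0.74480276, -0.00318483,  0.28666407]), 'ft_torque': array([ 0.00707866,  0.05642094, -0.05131868]), 'grasp_force': 0.0, 'width': 1.0054095552694673}
scene [[389.91867391   0.         289.05819724]
 [  0.         389.91867391 210.86464608]
 [  0.           0.           1.        ]] [-0.07669352  0.          0.          0.          0.        ] [[ 6.09299853e-01 -7.92862552e-01 -1.10753125e-02 -9.73644412e+01]
 [ 5.98587639e-01  4.50753085e-01  6.62204270e-01 -5.56387523e+02]
 [-5.20044736e-01 -4.10110509e-01  7.49241512e-01 -5.58350301e+02]
 [ 0.00
[... 299 characters left out ...]
e-04  3.00603810e+02]
 [ 9.83753177e-01  1.70187662e-02  1.78717789e-01 -5.52896996e+02]
 [-1.78707899e-01 -2.11249306e-03  9.83899906e-01 -9.18207436e+02]
 [ 0.00000000e+00  0.00000000e+00  0.00000000e+00  1.00000000e+00]]
[[-3.18062614e-04  9.62624386e-01  2.70839786e-01  7.71898282e+01]
 [ 9.99999931e-01  3.58497606e-04 -9.98226516e-05  8.22179776e-01]
 [-1.93187134e-04  2.70839736e-01 -9.62624434e-01 -1.69261158e+02]
 [ 0.00000000e+00  0.00000000e+00  0.00000000e+00  1.00000000e+00]] [[345.51879953   0.         281.06688697]
 [  0.         345.51879953 210.16629553]
 [  0.           0.           1.        ]] [-0.03079308  0.          0.          0.          0.        ]
18.700000000000003
```

View pics/scene0.png

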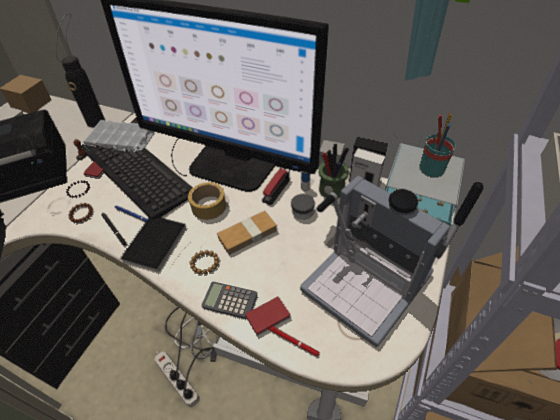

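View pics/top0.png

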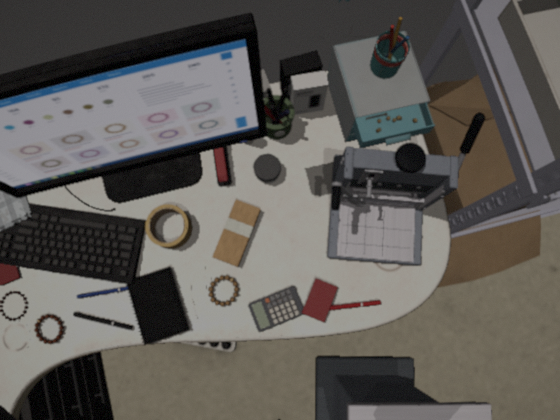

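Scene: guillotine about (370,260), handle about (325,203), stack (247,231). Top: guillotine (380,215), stack (237,233). I'll zoom in on both in one picture.

```bash
python3 - <<'E'
import cv2,numpy as np
s=cv2.imread("pics/scene0.png");t=cv2.imread("pics/top0.png")
cv2.imwrite("pics/sz.png",cv2.resize(s[170:345,295:455],None,fx=3.4,fy=3.4,interpolation=cv2.INTER_CUBIC)) 
cv2.imwrite("pics/tz.png",cv2.resize(t[130:280,200:460],None,fx=3,fy=3,interpolation=cv2.INTER_CUBIC))
E
```

```text
(no output)
```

View pics/sz.png

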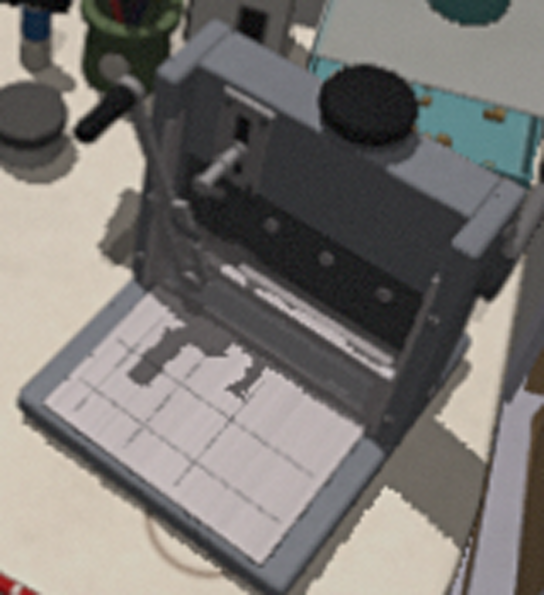

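View pics/tz.png

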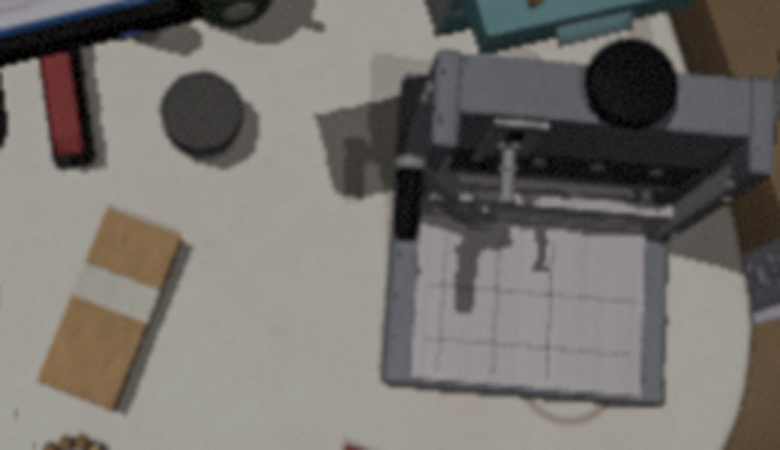

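Read-off (zoomed): base front corners in sz (22,400), (272,580), and in tz (385,380), (663,402). Handle centre is at sz (107,112) and tz (406,203), and peg tip at sz (205,185) and tz (507,195). Stack top corners in tz are (110,207), (182,236), (115,408), (40,380).

```bash
cat > h.py <<'E'
from station import *
import cv2,numpy as np
from scipy.optimize import least_squares
from scipy.spatial.transform import Rotation as R
F=np.diag([1.,-1,-1,1])
class Cam:
    def __init__(s,n,T=None):
        c=camera(n);s.p=c["pixels"];s.K=c["mtx"];s.d=np.array(c["dist_coeffs"])
        if n=="wrist": s.T=None;s.he=c["hand_eye"]
        else: s.W=F@c["world_to_cam"]
    def proj(s,P):
        return cv2.projectPoints(np.atleast_2d(np.float64(P)),cv2.Rodrigues(s.W[:3,:3])[0],s.W[:3,3],s.K,s.d)[0][:,0]
    def ray(s,uv):
        u=cv2.undistortPoints(np.float64(uv).reshape(-1,1,2),s.K,s.d)[:,0]
        r=s.W[:3,:3].T
        return -r@s.W[:3,3],(np.c_[u,np.ones(len(u))])@r.T
    def onz(s,uv,z):
        o,d=s.ray(uv);return o+d*((z-o[2])/d[:,2])[:,None]
def wristcam():
    o=observe();c=Cam("wrist");M=np.eye(4);M[:3,:3]=R.from_rotvec(o["orientation"]).as_matrix();M[:3,3]=o["ee_pos"]
    c.W=F@np.linalg.inv(M@c.he);return c
def tri(obs,x0=(500,0,100)):
    f=lambda x:np.concatenate([(c.proj(x)[0]-uv) for c,uv in obs])
    r=least_squares(f,x0);return r.x,np.abs(r.fun).max()
E
python3 - <<'E'
from h import *
S,T=Cam("scene"),Cam("top")
sz=lambda u,v:np.array([295+u/3.4,170+v/3.4])-.35
tz=lambda u,v:np.array([200+u/3,130+v/3])-.33
L=[(S,sz(22,400)),(T,tz(385,380))];Rr=[(S,sz(272,580)),(T,tz(663,402))]
for n,o in dict(L=L,R=Rr,handle=[(S,sz(107,112)),(T,tz(406,203))],peg=[(S,sz(205,185)),(T,tz(507,195))]).items(): print(n,tri(o))
def g(p,P):
    c,s=np.cos(p[2]),np.sin(p[2]);return np.array([p[0]+c*P[0]-s*P[1],p[1]+s*P[0]+c*P[1],P[2]])
def f(p):
    return np.concatenate([c.proj(g(p,P))[0]-uv for P,o in(((-135,105,30),L),((-135,-105,30),Rr)) for c,uv in o])
r=least_squares(f,[600,-250,0]);p=r.x;print(p,r.fun)
for n,o in dict(handle=[(S,sz(107,112)),(T,tz(406,203))],peg=[(S,sz(205,185)),(T,tz(507,195))]).items():
    x,_=tri(o);c,s=np.cos(p[2]),np.sin(p[2]);d=x-[p[0],p[1],0];print(n,"in g",c*d[0]+s*d[1],-s*d[0]+c*d[1],d[2])
q=T.onz([tz(*a) for a in((110,207),(182,236),(115,408),(40,380))],25);print("stack",q,q.mean(0))
E
```

```text
L (array([470.31902788, 205.59747259,  14.43519236]), np.float64(0.5169528269051966))
R (array([452.47647484,   6.83631916,  37.37424318]), np.float64(0.8396229304273675))
handle (array([559.14274186, 212.98178558, 213.92535328]), np.float64(0.8750439529863456))
peg (array([570.9009889 , 146.80811962, 184.60321299]), np.float64(0.21192428873757763))
[ 5.95437613e+02  9.73952056e+01 -6.15632462e-02] [-3.05478678 -3.61649773 -1.15077128  0.33454057  3.26059593  2.2541412
  0.93463659  0.17483213]
handle in g -43.337504219060456 113.1345917405067 213.92535328420755
peg in g -27.530239394529925 47.809705062677594 184.60321299323402
stack [[594.99055964 413.94060037  25.        ]
 [573.68078811 359.23763099  25.        ]
 [444.47691107 405.01034392  25.        ]
 [463.94191189 460.92996845  25.        ]] [519.27254268 409.77963593  25.        ]
```

Guillotine at about (595, 97) with yaw about -0.06. Peg z is about 185 and the stack is at about (519, 410). Next I'll write a move planner and check the corridor.

```bash
cat >> h.py <<'E'
def ori(yaw,tilt=0):
    # camera side to the robot; yaw = world yaw of forward direction; tilt leans wrist back toward robot
    f=np.array([np.cos(yaw),np.sin(yaw),0]);u=np.array([0,0,1.])
    z=f*np.sin(tilt)-u*np.cos(tilt);x=-f*np.cos(tilt)-u*np.sin(tilt);return np.c_[x,np.cross(z,x),z]
def go(pos,M=None,o=None,grasp=False):
    o=o or observe();C=R.from_rotvec(o["orientation"]).as_matrix()
    M=C if M is None else M
    pos=np.array(pos,float)
    if grasp: pos=pos+tcp_to_grasp*M[:,2]
    d=C.T@(pos-o["ee_pos"]);r=R.from_matrix(C.T@M).as_rotvec(degrees=True)
    print("shift",d.round(1),"turn",r.round(1),"rows",max(np.linalg.norm(d)/50,np.linalg.norm(r)/8.59).round(1));return d,r
E
python3 - <<'E'
from h import *
S,T=Cam("scene"),Cam("top")
for p in[(0,0,0),(230,-480,300),(400,-250,350),(460,-100,350),(465,105,280)]: print(p,S.proj(p),T.proj(p))
go((230,-450,350));go((465,105,280),ori(-.06,.436))
E
```

```text
(0, 0, 0) [[226.40129007 568.91652787]] [[421.50442667 474.6395778 ]]
(230, -480, 300) [[654.37811112 590.43690511]] [[734.15130724 380.15223618]]
(400, -250, 350) [[595.42306095 388.79570903]] [[640.13033476 283.06807869]]
(460, -100, 350) [[487.98419922 283.51344035]] [[549.47156145 244.01597261]]
(465, 105, 280) [[350.23202832 238.68412826]] [[405.9525032  244.67648173]]
shift [  23.1 -145.1 -135.6] turn [0. 0. 0.] rows 4.0
shift [ 466.8 -553.   -65.5] turn [ -33.    -8.2 -149. ] rows 17.8
```

```bash
python3 - <<'E'
from h import *
go((205,-400,340))
E
```

```text
shift [  21.1 -200.9 -125.6] turn [0. 0. 0.] rows 4.8
```

Call:
{"method": "send_rows", "body": {
  "rows": "-1 4 -40 -25 0 0 -8; -1 8 -80 -50 0 0 -16; -1 13 -120 -75 0 0 -24; -1 17 -160 -100 0 0 -32; -1 21 -200 -125 0 0 -40"
}}

```text
time: 0.85
ee_pos: [204.8, -399.3, 340.5]
orientation: [2.653, 1.683, -0.0]
ft_force: [0.6, 0.0, 0.2]
width: 0.587
grasp_force: 0.0
```

```bash
python3 - <<'E'
from h import *
o=observe();print(o["q"],o["ee_pos"])
go((370,-210,340),ori(-.06,.1))
E
```

```text
[ 1.17537475  0.01165547 -0.15391814  1.89628495  0.0021219   1.23367995
  0.5806215 ] [ 204.7861063  -399.31318579  340.45740917]
shift [241.7  68.8   0.4] turn [  -5.6   -3.8 -111.7] rows 13.0
```

Call:
{"method": "send_rows", "body": {
  "rows": "-1 45 14 0 0 0 -8; -1 90 28 0 0 0 -16; -1 135 42 0 0 0 -25; -1 190 55 0 0 0 -33; -1 240 69 0 0 0 -40"
}}

```text
time: 1.35
ee_pos: [366.4, -218.9, 340.0]
orientation: [1.917, 2.487, -0.001]
ft_force: [0.5, -1.1, -1.0]
width: 0.148
grasp_force: 0.0
```

```bash
python3 - <<'E'
from h import *
o=observe();print(o["q"],o["ee_pos"])
go((430,10,330),ori(-.06,.3))
E
```

```text
[ 0.90334537 -0.01736751 -0.43148821  1.92451839 -0.00691159  1.23165875
  0.73137308] [ 366.37708676 -218.88053937  340.03767904]
shift [205.2 119.7   9.8] turn [-10.8 -14.8 -71.3] rows 8.6
```

Call:
{"method": "send_rows", "body": {
  "rows": "-1 40 24 2 -1 -2 -8; -1 80 48 4 -3 -3 -16; -1 120 72 6 -4 -5 -25; -1 160 96 8 -5 -7 -33; -1 200 119 10 -6 -9 -40"
}}

```text
time: 1.85
ee_pos: [431.2, 4.8, 330.0]
orientation: [0.891, 2.816, -0.021]
ft_force: [1.0, -0.7, -0.5]
width: 0.001
grasp_force: 0.0
```

```bash
python3 - <<'E'
from h import *
o=observe();print(o["q"],o["ee_pos"])
go((460,105,280),ori(-.06,.436))
E
```

```text
[ 0.64409785 -0.11993774 -0.71860958  2.02873483  0.0044758   1.03426146
  0.87856824] [431.18768208   4.80923412 329.95440921]
shift [42.9 96.4 47.1] turn [ -7.3 -13.4 -30.7] rows 4.0
```

Call:
{"method": "send_rows", "body": {
  "rows": "-1 11 24 12 -2 -3 -8; -1 21 48 23 -4 -7 -15; -1 32 72 35 -5 -10 -23; -1 43 96 47 -7 -13 -31; -1 43 96 47 -7 -13 -31"
}}

```text
time: 2.35
ee_pos: [457.9, 104.6, 278.1]
orientation: [0.076, 2.719, -0.021]
ft_force: [-0.2, -0.7, 0.7]
width: 0.006
grasp_force: 0.0
```

```bash
python3 - <<'E'
from h import *
o=observe();print(o["q"],o["ee_pos"])
c=wristcam();np.save("w1.npy",c.W);cv2.imwrite("pics/w1.png",cv2.resize(c.p,None,fx=1.42,fy=1.42,interpolation=cv2.INTER_CUBIC))
E
```

```text
[ 0.51499432 -0.11581208 -0.85491982  2.19324837  0.13391759  0.64073173
  1.06922059] [457.93832414 104.64563889 278.13532496]
```

View pics/w1.png

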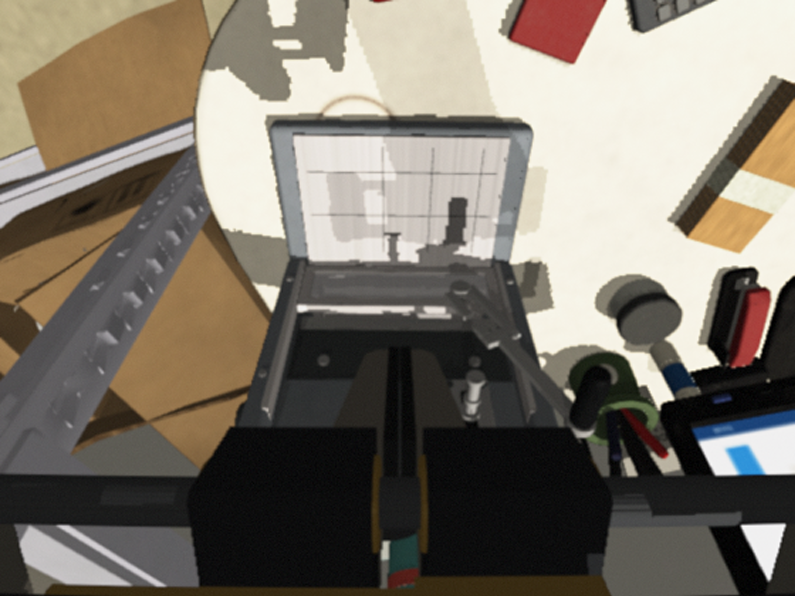

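Wrist picture (upside down; pixels in the 1.42 zoom): bed front corners (530,134) and (273,129), frame feet (512,262) and (290,262), stud (459,288), peg tip (475,377), handle (592,398). Fit the pose with these, then find the peg.

```bash
python3 - <<'E'
from h import *
S,T,w=Cam("scene"),Cam("top"),Cam("wrist");w.W=np.load("w1.npy")
sz=lambda u,v:np.array([295+u/3.4,170+v/3.4])-.35
tz=lambda u,v:np.array([200+u/3,130+v/3])-.33
wz=lambda u,v:np.array([u/1.42,v/1.42])-.15
def g(p,P):
    c,s=np.cos(p[2]),np.sin(p[2]);return np.array([p[0]+c*P[0]-s*P[1],p[1]+s*P[0]+c*P[1],P[2]])
A=[((-135,105,30),w,wz(530,134)),((-135,-105,30),w,wz(273,129)),((-12,105,30),w,wz(512,262)),((-12,-105,30),w,wz(290,262)),((-23,50,85),w,wz(459,288)),
((-135,105,30),T,tz(385,380)),((-135,-105,30),T,tz(663,402))]
f=lambda p:np.concatenate([c.proj(g(p,P))[0]-uv for P,c,uv in A])
r=least_squares(f,[600,97,0],loss="soft_l1");p=r.x;print(p,f(p).reshape(-1,2).round(1))
f2=lambda p:f(p)[:10];r2=least_squares(f2,p);print("wrist only",r2.x,r2.fun.reshape(-1,2).round(1))
def ing(p,x):
    c,s=np.cos(p[2]),np.sin(p[2]);d=x-[p[0],p[1],0];return np.array([c*d[0]+s*d[1],-s*d[0]+c*d[1],d[2]]).round(1)
for n,o in dict(handle=[(S,sz(107,112)),(T,tz(406,203)),(w,wz(592,398))],peg=[(S,sz(205,185)),(T,tz(507,195)),(w,wz(475,377))]).items():
    x,e=tri(o);x2,e2=tri(o[1:]);x3,e3=tri([o[0],o[2]]);print(n,x,e,ing(p,x),ing(p,x2),e2,ing(p,x3),e3)
    # handle on plane gx
    gx={"handle":-47,"peg":-30}[n]
    oo,d=w.ray(o[2][1]);O=ing(p,oo);D=ing(p,oo+d[0]*1000)-O;print(" wrist on plane",gx,O+D*(gx-O[0])/D[0])
E
```

```text
[ 5.96972061e+02  9.56646428e+01 -6.73728017e-02] [[ 5.2 -0.7]
 [-5.5  0.6]
 [ 0.4  0.3]
 [-2.4 -1.4]
 [ 0.7  1.3]
 [-0.7 -0.7]
 [ 1.3 -0.3]]
wrist only [ 5.97709041e+02  9.60792294e+01 -6.53848256e-02] [[ 5.3 -0.3]
 [-5.2  1.4]
 [ 0.7  0.6]
 [-1.9 -0.8]
 [ 1.   1.7]]
handle [558.48941881 213.39690004 215.54387461] 1.18493748098399 [-46.3 114.9 215.5] [-46.8 115.  215.8] 0.37756954276255783 [-43.1 116.4 213. ] 0.8534765729750688
 wrist on plane -47 [-47.         114.7334927  216.16630599]
peg [570.63035135 147.43744691 185.3388948 ] 0.4009430204766318 [-29.8  49.9 185.3] [-29.8  50.  185.5] 0.42694449597439643 [-29.8  50.  185.2] 0.36485020108699473
 wrist on plane -30 [-30.          50.11571092 185.63417125]
```

```bash
cat >> h.py <<'E'
GP=np.array([597.,95.7,-.067])
def g2w(P):
    c,s=np.cos(GP[2]),np.sin(GP[2]);return np.array([GP[0]+c*P[0]-s*P[1],GP[1]+s*P[0]+c*P[1],P[2]])
def w2g(x):
    c,s=np.cos(GP[2]),np.sin(GP[2]);d=np.array(x)-[GP[0],GP[1],0];return np.array([c*d[0]+s*d[1],-s*d[0]+c*d[1],d[2]])
def gp(o=None):
    o=o or observe();C=R.from_rotvec(o["orientation"]).as_matrix();return o["ee_pos"]-tcp_to_grasp*C[:,2]
E
python3 - <<'E'
from h import *
go(g2w((-47,115,285)),ori(-.067,0),grasp=True)
E
```

```text
shift [-75.8 118.1  49.9] turn [-0.1 24.4  0.1] rows 3.0
```

Call:
{"method": "send_rows", "body": {
  "rows": "0 -18 30 12 0 6 0; 0 -37 59 25 0 12 0; 0 -56 88 38 0 18 0; 0 -76 118 50 0 24.4 0; 0 -76 118 50 0 24.4 0"
}}

```text
time: 3.05
ee_pos: [562.0, 215.3, 258.2]
orientation: [-0.108, -3.124, -0.007]
ft_force: [0.7, -0.5, -0.5]
width: 0.416
grasp_force: 0.0
```

```bash
python3 - <<'E'
from h import *
o=observe();print(o["q"],w2g(gp(o)),o["width"])
w=wristcam();print(w.proj(g2w((-47,115,215))))
cv2.imwrite("pics/w2.png",w.p[150:420,130:430]);np.save("w2.npy",w.W)
go(g2w((-47,115,215)),ori(-.067,0),grasp=True)
E
```

```text
[ 0.24767582  0.53079165 -0.9284363   1.62511274  0.43184546  1.22113729
  0.73252934] [-42.60123926 116.93915848 276.93573435] 0.41575971624615804
[[278.32645787 228.10486526]]
shift [ 0.8 -1.1 64.1] turn [ 0.1 -0.6  0. ] rows 1.3
```

View pics/w2.png

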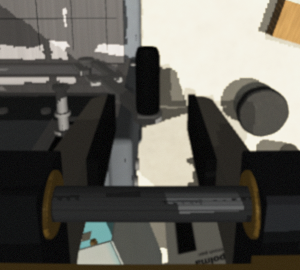

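Handle at (278,230) full-frame, matching the prediction (278,228), with fingers straddling it. Descend and grip.

Call:
{"method": "send_rows", "body": {
  "rows": "0 1 -1 25 0 0 0; 0 1 -1 45 0 0 0; 0 1 -1 58 0 0 0; 0 1 -1 64 0 0 0; 0 1 -1 64 0 0 0"
}}

```text
time: 3.6
ee_pos: [555.7, 212.8, 201.9]
orientation: [-0.1, -3.14, 0.005]
ft_force: [0.4, 0.5, 0.0]
width: 0.501
grasp_force: 0.0
```

Call:
{"method": "send_rows", "body": {
  "rows": "-1 0 0 0 0 0 0; -1 0 0 0 0 0 0; -1 0 0 0 0 0 0; -1 0 0 0 0 0 0; -1 0 0 0 0 0 0"
}}

```text
time: 4.1
ee_pos: [556.0, 213.8, 201.7]
orientation: [-0.099, -3.139, 0.003]
ft_force: [0.8, -0.0, 1.0]
width: 0.161
grasp_force: 30.0
```

```bash
python3 - <<'E'
from h import *
o=observe();print(o["q"],w2g(gp(o)),o["width"],o["grasp_force"],o["ft_force"])
E
```

```text
[ 0.22609988  0.56647913 -0.89598544  1.70941292  0.48852608  1.10754097
  0.68802244] [-48.81176307 115.14971104 220.37241726] 0.16123652929713905 29.999524354934692 [ 0.81382799 -0.00639687  0.95303992]
```

Call:
{"method": "send_rows", "body": {
  "rows": "-1 0 5 2 0 0 0; -1 0 11 4 0 0 0; -1 0 11 -8 0 0 0; -1 0 11 -22 0 0 0; -1 0 11 -36 0 0 0"
}}

```text
time: 4.6
ee_pos: [556.4, 222.2, 235.4]
orientation: [-0.1, -3.136, 0.01]
ft_force: [1.3, -4.2, -8.3]
width: 0.16
grasp_force: 30.0
```

```bash
python3 - <<'E'
from h import *
o=observe();print(w2g(gp(o)),o["width"],o["grasp_force"],o["ft_force"])
E
```

```text
[-48.87069386 123.60957286 254.14626494] 0.16019139118848913 29.99846577644348 [ 1.33712611 -4.18169444 -8.2764529 ]
```

Call:
{"method": "send_rows", "body": {
  "rows": "-1 0 0 -10 0 0 0; -1 0 0 -18 0 0 0; -1 0 0 -22 0 0 0; -1 0 0 -22 0 0 0; -1 0 0 -22 0 0 0"
}}

```text
time: 5.1
ee_pos: [556.5, 222.6, 257.7]
orientation: [-0.1, -3.136, 0.009]
ft_force: [1.2, -6.3, -6.3]
width: 0.165
grasp_force: 30.0
```

```bash
python3 - <<'E'
from h import *
o=observe();print(w2g(gp(o)),o["width"],o["grasp_force"],o["ft_force"])
w=wristcam();np.save("w3.npy",w.W)
for P in((-30,50,185.4),(-20,50,149),(-47,124,272)): print(w.proj(g2w(P)))
cv2.imwrite("pics/w3.png",cv2.resize(w.p[100:400,130:430],None,fx=2,fy=2,interpolation=cv2.INTER_CUBIC))
S=Cam("scene");cv2.imwrite("pics/s3.png",cv2.resize(S.p[170:345,295:455],None,fx=3.4,fy=3.4,interpolation=cv2.INTER_CUBIC))
E
```

```text
[-48.82905957 124.0314456  276.41416241] 0.1648122676178856 29.998978972434998 [ 1.16890254 -6.2933106  -6.28411342]
[[183.59282072 243.67553402]]
[[196.15169091 239.21890985]]
[[281.93667476 275.87089509]]
```

View pics/w3.png

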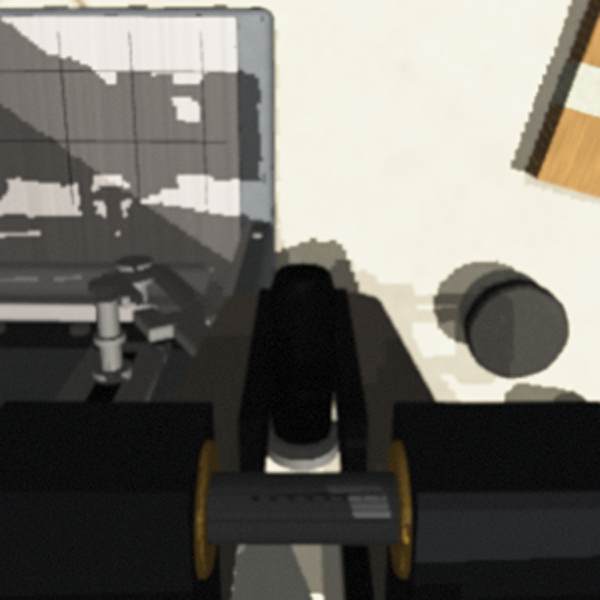

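Peg tip at (183.5,242.5) is as predicted. The stud at (196.5,232) differs from my guess, so I'll check its sensitivity.

```bash
python3 - <<'E'
from h import *
w=Cam("wrist");w.W=np.load("w3.npy")
for P in((-20,50,149),(-25,50,149),(-30,50,149),(-25,50,139),(-30,50,139),(-25,50,144)): print(P,w.proj(g2w(P)))
w.W=np.load("w1.npy")
for P in((-20,50,85),(-25,50,85),(-30,50,85)): print(P,w.proj(g2w(P))*1.42+.2)
E
```

```text
(-20, 50, 149) [[196.15169091 239.21890985]]
(-25, 50, 149) [[195.77473827 233.72451719]]
(-30, 50, 149) [[195.39564972 228.17875744]]
(-25, 50, 139) [[198.51940852 229.93250856]]
(-30, 50, 139) [[198.16543132 224.54483692]]
(-25, 50, 144) [[197.16888345 231.79824511]]
(-20, 50, 85) [[459.73045516 292.57612415]]
(-25, 50, 85) [[460.26938699 287.8912032 ]]
(-30, 50, 85) [[460.81656335 283.13158269]]
```

Stud is at about 146 (guard about 61), lean about 0.53, and the peg lies about 39 above the stud. I'll swing in small steps along the arc, watching the force.

Call:
{"method": "send_rows", "body": {
  "rows": "-1 0 -3 -1.5 0 0 0; -1 0 -6 -2.7 0 0 0; -1 0 -6 -2.7 0 0 0"
}}

```text
time: 5.55
ee_pos: [556.2, 218.4, 261.8]
orientation: [-0.099, -3.138, 0.003]
ft_force: [1.7, -3.4, -6.1]
width: 0.167
grasp_force: 30.0
```

Call:
{"method": "send_rows", "body": {
  "rows": "-1 0 -2.5 -1.1 0 0 0; -1 0 -5 -2.3 0 0 0; -1 0 -5 -2.3 0 0 0"
}}

```text
time: 5.85
ee_pos: [555.9, 214.4, 264.8]
orientation: [-0.098, -3.139, 0.001]
ft_force: [1.6, -0.4, -6.6]
width: 0.162
grasp_force: 30.0
```

```bash
cat >> h.py <<'E'
def st():
    o=observe();p=w2g(gp(o));th=np.arcsin((p[1]-50)/145);print(p.round(1),"th",th.round(3),"stud",(p[2]-5.8-145*np.cos(th)).round(1),"want",(185.4-36.5/np.cos(th)).round(1),"F",o["ft_force"].round(1),o["width"].round(3),o["time"])
E
python3 -c "
from h import *
st()"
```

```text
Traceback (most recent call last):
  File "h.py", line 44, in st
    o=observe();p=w2g(gp(o));th=np.arcsin((p[1]-50)/145);print(p.round(1),"th",th.round(3),"stud",(p[2]-5.8-145*np.cos(th)).round(1),"want",(185.4-36.5/np.cos(th)).round(1),"F",o["ft_force"].round(1),o["width"].round(3),o["time"])
                                                                                                                                                                                                        ^^^^^^^^^^^^^^^^
AttributeError: 'float' object has no attribute 'round'
```

```bash
sed -i 's/o\["width"\].round(3)/round(o["width"],3)/' h.py; python3 -c "
from h import *
st()"
```

```text
[-48.9 115.7 283.5] th 0.47 stud 148.4 want 144.5 F [ 1.6 -0.4 -6.6] 0.162 5.85
```

Call:
{"method": "send_rows", "body": {
  "rows": "-1 0 1 2 0 0 0; -1 0 1 4 0 0 0; -1 0 0 4 0 0 0; -1 0 0 4 0 0 0"
}}

```text
time: 6.25
ee_pos: [555.9, 214.1, 260.2]
orientation: [-0.098, -3.139, 0.002]
ft_force: [2.0, -0.7, -7.6]
width: 0.166
grasp_force: 30.0
```

```bash
python3 -c "
from h import *
st()"
```

```text
[-48.9 115.4 278.9] th 0.468 stud 143.7 want 144.5 F [ 2.  -0.7 -7.6] 0.166 6.25
```

Call:
{"method": "send_rows", "body": {
  "rows": "-1 0 -3.5 -2.3 0 0 0; -1 0 -7 -4.5 0 0 0; -1 0 -7 -4.5 0 0 0"
}}

```text
time: 6.55
ee_pos: [555.4, 206.2, 265.2]
orientation: [-0.1, -3.138, 0.004]
ft_force: [1.5, -1.3, -6.6]
width: 0.166
grasp_force: 30.0
```

```bash
python3 -c "
from h import *
st()"
```

```text
[-48.9 107.5 283.9] th 0.408 stud 145.0 want 145.6 F [ 1.5 -1.3 -6.6] 0.166 6.55
```

Call:
{"method": "send_rows", "body": {
  "rows": "-1 0 -3.5 -2.2 0 0 0; -1 0 -7 -4 0 0 0; -1 0 -7 -4 0 0 0"
}}

```text
time: 6.85
ee_pos: [555.0, 200.4, 269.9]
orientation: [-0.098, -3.139, 0.001]
ft_force: [0.6, 2.5, -2.4]
width: 0.161
grasp_force: 30.0
```

```bash
python3 -c "
from h import *
st()"
```

```text
[-48.9 101.7 288.6] th 0.364 stud 147.3 want 146.3 F [ 0.6  2.5 -2.4] 0.161 6.85
```

Part of the weight is now on the peg (lip on top of it), so the bar is slightly low. Raise 2 mm.

Call:
{"method": "send_rows", "body": {
  "rows": "-1 0 1 -1 0 0 0; -1 0 1 -2.5 0 0 0; -1 0 0 -2.5 0 0 0"
}}

```text
time: 7.15
ee_pos: [554.9, 199.9, 271.3]
orientation: [-0.098, -3.138, 0.003]
ft_force: [1.6, 1.1, -5.7]
width: 0.165
grasp_force: 30.0
```

```bash
python3 -c "
from h import *
st()"
```

```text
[-48.9 101.2 290. ] th 0.361 stud 148.5 want 146.4 F [ 1.6  1.1 -5.7] 0.165 7.15
```

Call:
{"method": "send_rows", "body": {
  "rows": "-1 0 0 -1 0 0 0; -1 0 0 -1 0 0 0; -1 0 -3 -2.2 0 0 0; -1 0 -5 -3.2 0 0 0; -1 0 -5 -3.2 0 0 0"
}}

```text
time: 7.65
ee_pos: [554.6, 194.4, 274.6]
orientation: [-0.099, -3.138, 0.004]
ft_force: [0.9, -0.1, -5.7]
width: 0.166
grasp_force: 30.0
```

```bash
python3 -c "
from h import *
st()"
```

```text
[-48.9  95.7 293.3] th 0.32 stud 149.9 want 146.9 F [ 0.9 -0.1 -5.7] 0.166 7.65
```

Call:
{"method": "send_rows", "body": {
  "rows": "-1 0 -3 -1.2 0 0 0; -1 0 -6 -2.3 0 0 0; -1 0 -8 -3 0 0 0; -1 0 -8 -3 0 0 0"
}}

```text
time: 8.05
ee_pos: [554.1, 186.5, 277.7]
orientation: [-0.099, -3.138, 0.004]
ft_force: [1.0, 0.2, -6.6]
width: 0.162
grasp_force: 30.0
```

```bash
python3 -c "
from h import *
st()"
```

```text
[-48.8  87.8 296.4] th 0.263 stud 150.6 want 147.6 F [ 1.   0.2 -6.6] 0.162 8.05
```

Call:
{"method": "send_rows", "body": {
  "rows": "-1 0 -3 -1 0 0 0; -1 0 -6 -2 0 0 0; -1 0 -9 -2.7 0 0 0; -1 0 -9 -2.7 0 0 0"
}}

```text
time: 8.45
ee_pos: [553.5, 177.5, 280.5]
orientation: [-0.099, -3.138, 0.004]
ft_force: [0.8, 1.2, -6.4]
width: 0.162
grasp_force: 30.0
```

```bash
python3 -c "
from h import *
st()"
```

```text
[-48.8  78.8 299.2] th 0.2 stud 151.3 want 148.2 F [ 0.8  1.2 -6.4] 0.162 8.45
```

Free so far, so continue to θ=0.13, then 0.06.

Call:
{"method": "send_rows", "body": {
  "rows": "-1 0 -4 -1 0 0 0; -1 0 -7 -1.6 0 0 0; -1 0 -10 -2 0 0 0; -1 0 -10 -2 0 0 0"
}}

```text
time: 8.85
ee_pos: [552.9, 167.7, 282.7]
orientation: [-0.099, -3.139, 0.003]
ft_force: [-0.2, 1.7, -3.4]
width: 0.163
grasp_force: 30.0
```

Call:
{"method": "send_rows", "body": {
  "rows": "-1 0 -4 -0.5 0 0 0; -1 0 -7 -0.9 0 0 0; -1 0 -10 -1.2 0 0 0; -1 0 -10 -1.2 0 0 0"
}}

```text
time: 9.25
ee_pos: [552.2, 157.0, 283.2]
orientation: [-0.1, -3.138, 0.005]
ft_force: [-0.2, 0.7, -7.0]
width: 0.161
grasp_force: 30.0
```

```bash
python3 -c "
from h import *
st()"
```

```text
[-48.8  58.3 301.9] th 0.057 stud 151.3 want 148.8 F [-0.2  0.7 -7. ] 0.161 9.25
```

Call:
{"method": "send_rows", "body": {
  "rows": "-1 0 -3 -0.6 0 0 0; -1 0 -6 -0.6 0 0 0; -1 0 -8 -0.6 0 0 0; -1 0 -8 -0.6 0 0 0"
}}

```text
time: 9.65
ee_pos: [551.7, 149.4, 284.1]
orientation: [-0.099, -3.138, 0.004]
ft_force: [-1.2, 0.7, -6.6]
width: 0.159
grasp_force: 30.0
```

Call:
{"method": "send_rows", "body": {
  "rows": "-1 0 0 2 0 0 0; -1 0 0 5 0 0 0; -1 0 0 7 0 0 0; -1 0 0 7 0 0 0"
}}

```text
time: 10.05
ee_pos: [551.8, 149.7, 276.7]
orientation: [-0.099, -3.138, 0.004]
ft_force: [-1.0, 1.2, -7.1]
width: 0.163
grasp_force: 30.0
```

```bash
python3 -c "
from h import *
st()"
```

```text
[-48.7  50.9 295.4] th 0.006 stud 144.6 want 148.9 F [-1.   1.2 -7.1] 0.163 10.05
```

Call:
{"method": "send_rows", "body": {
  "rows": "-1 0 0 2 0 0 0; -1 0 0 4 0 0 0; -1 0 0 6 0 0 0; -1 0 0 6 0 0 0"
}}

```text
time: 10.45
ee_pos: [552.1, 151.0, 275.4]
orientation: [0.098, 3.139, -0.005]
ft_force: [-9.6, -2.1, 19.1]
width: 0.166
grasp_force: 30.0
```

```bash
python3 -c "
from h import *
st()"
```

```text
[-48.6  52.3 294.1] th 0.016 stud 143.3 want 148.9 F [-9.6 -2.1 19.1] 0.166 10.45
```

Seated: 8.7 mm of travel, then the peg took the load. Relieve the push, then open.

Call:
{"method": "send_rows", "body": {
  "rows": "-1 0 0 -2.5 0 0 0; -1 0 0 -4 0 0 0; -1 0 0 -4 0 0 0"
}}

```text
time: 10.75
ee_pos: [552.0, 150.9, 276.1]
orientation: [-0.098, -3.14, 0.001]
ft_force: [-4.0, 2.1, 3.9]
width: 0.166
grasp_force: 30.0
```

```bash
python3 -c "
from h import *
st()"
```

```text
[-48.6  52.1 294.8] th 0.015 stud 144.0 want 148.9 F [-4.   2.1  3.9] 0.166 10.75
```

Call:
{"method": "send_rows", "body": {
  "rows": "-0.1 0 0 -1 0 0 0; -0.1 0 0 -1 0 0 0; -0.1 0 0 -1 0 0 0; -0.1 0 0 -1 0 0 0; -0.1 0 0 -1 0 0 0"
}}

```text
time: 11.25
ee_pos: [552.1, 149.6, 276.0]
orientation: [-0.099, -3.139, 0.004]
ft_force: [-0.2, -0.5, -0.1]
width: 0.452
grasp_force: 0.0
```

Call:
{"method": "send_rows", "body": {
  "rows": "-0.1 0 0 -20 0 0 0; -0.1 0 0 -50 0 0 0; -0.1 0 0 -80 0 0 0; -0.1 20 0 -90 0 0 0; -0.1 40 0 -90 0 0 0"
}}

```text
time: 11.75
ee_pos: [512.6, 153.3, 367.8]
orientation: [0.099, 3.139, -0.001]
ft_force: [0.2, -0.1, -0.3]
width: 0.452
grasp_force: 0.0
```

```bash
python3 - <<'E'
from h import *
o=observe();st();print(o["q"])
S=Cam("scene");w=wristcam();np.save("w4.npy",w.W)
a=cv2.resize(S.p[170:345,295:455],(500,547),interpolation=cv2.INTER_CUBIC)
T=Cam("top");b=cv2.resize(T.p[150:270,210:350],(300,257));c=cv2.resize(w.p,(300,225))
im=np.zeros((547,800,3),np.uint8);im[:,:500]=a;im[:257,500:]=b;im[300:525,500:]=c
cv2.imwrite("pics/s4.png",im)
E
```

```text
[-88.1  51.8 386.5] th 0.013 stud 235.8 want 148.9 F [ 0.2 -0.1 -0.3] 0.452 11.75
[ 0.47911796  0.30684257 -1.02772645  1.63723359  0.26948347  1.34934417
  0.92017898]
```

View pics/s4.png

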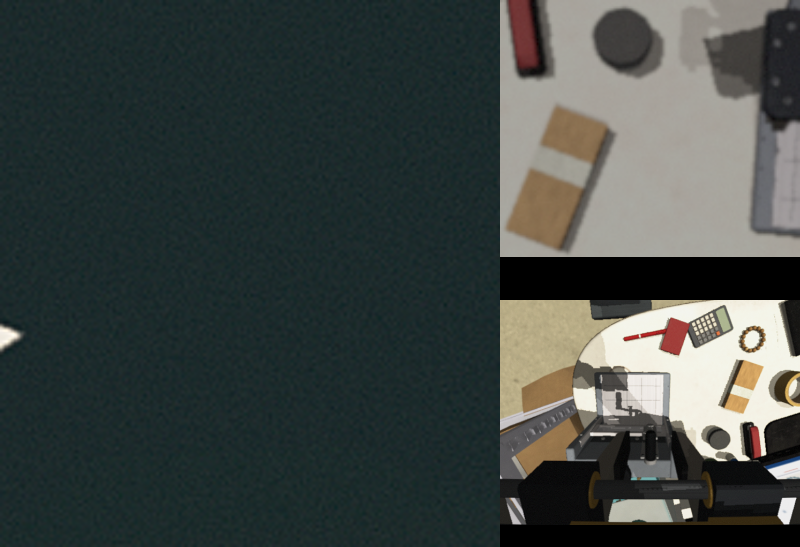

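The guard stays up with the hand off; the wrist view shows the handle upright at about (280,271). The stack and pot haven't moved. Now go to the stack.

```bash
python3 - <<'E'
from h import *
go((472,427,150),ori(-.343,.3),grasp=True)
E
```

```text
shift [ 51.6 270.6 233.6] turn [  2.2 -17.   16. ] rows 7.2
```

Call:
{"method": "send_rows", "body": {
  "rows": "1 5 45 10 0 0 0; 1 10 90 30 0 -2 2; 1 18 130 60 1 -5 5; 1 26 165 90 1 -8 8; 1 32 190 125 1 -11 10"
}}

```text
time: 12.4
ee_pos: [492.1, 347.0, 239.7]
orientation: [0.35, 2.929, -0.034]
ft_force: [1.0, 0.1, 0.3]
width: 0.863
grasp_force: 0.0
```

```bash
python3 - <<'E'
from h import *
o=observe();print(o["q"]);go((472,427,150),ori(-.343,.3),grasp=True)
E
```

```text
[-0.08291826  0.4526523  -0.87709471  1.75935851  0.59811611  1.0732762
  0.14917352]
shift [53.  72.4 99.2] turn [ 1.5 -6.1  5.8] rows 2.7
```

Call:
{"method": "send_rows", "body": {
  "rows": "1 18 25 35 0.5 -2 2; 1 36 50 70 1 -4 4; 1 53 72 99 1.5 -6 5.8; 1 53 72 99 1.5 -6 5.8; 1 53 72 99 1.5 -6 5.8"
}}

```text
time: 12.9
ee_pos: [476.1, 422.1, 131.9]
orientation: [0.481, 2.81, -0.08]
ft_force: [0.3, 0.2, 0.5]
width: 0.998
grasp_force: 0.0
```

```bash
python3 - <<'E'
from h import *
o=observe();print(o["q"],gp(o))
w=wristcam();np.save("w5.npy",w.W)
hsv=cv2.cvtColor(w.p,cv2.COLOR_BGR2HSV)
c0=np.array([519.3,409.8]);print(w.proj([519.3,409.8,25]))
a=np.array([np.cos(.343),-np.sin(.343)]);b=np.array([-a[1],a[0]])
im=w.p.copy()
for sx,sy in((70,30),(70,-30),(-70,-30),(-70,30)):
    q=c0+sx*a+sy*b;uv=w.proj([*q,25])[0];print(uv.round(1));cv2.circle(im,tuple(int(v) for v in uv.round()),2,(0,0,255),1)
cv2.imwrite("pics/w5.png",cv2.resize(im,None,fx=1.42,fy=1.42,interpolation=cv2.INTER_CUBIC))
E
```

```text
[-0.40052383  0.6163768  -0.71040678  1.77772832  0.84140972  0.99413461
 -0.2911654 ] [470.95978909 424.04716855 149.76857274]
[[285.231686   218.27828961]]
[315.5 278.1]
[253.7 277.8]
[246.2 141. ]
[325.9 141.4]
```

View pics/w5.png

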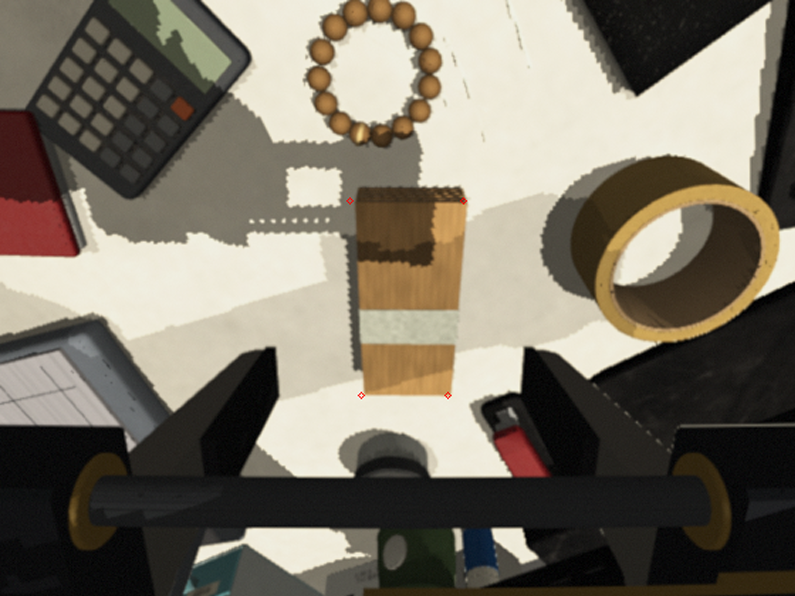

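Stack corners (zoomed): far (362,395) and (450,395), near (357,202) and (466,203), within about 3 mm of prediction. Refine and descend.

```bash
python3 - <<'E'
from h import *
w=Cam("wrist");w.W=np.load("w5.npy")
uv=np.array([(362,395),(450,395),(466,203),(357,202)])/1.42-.15
def pts(p):
    a=np.array([np.cos(p[2]),np.sin(p[2])]);b=np.array([-a[1],a[0]])
    return np.array([[*(p[:2]+sx*a+sy*b),25] for sx,sy in((70,-30),(70,30),(-70,30),(-70,-30))])
f=lambda p:(w.proj(pts(p))-uv).ravel()
r=least_squares(f,[519,410,-.34]);p=r.x;print(p,r.fun.round(1))
a=np.array([np.cos(p[2]),np.sin(p[2])])
go([*(p[:2]-50*a),24],ori(p[2],.3),grasp=True)
E
```

```text
[ 5.20706941e+02  4.11381721e+02 -3.52877618e-01] [ 0.3  0.1 -0.1  0.9  1.3 -0.  -1.5 -0.4]
shift [ 38.8   6.2 121.9] turn [-0.  -0.1  0.5] rows 2.6
```

Call:
{"method": "send_rows", "body": {
  "rows": "1 13 2 40 0 0 0; 1 26 4 80 0 0 0; 1 34 6 105 0 0 0.5; 1 38 6 119 0 0 0.5; 1 39 6 122 0 0 0.5"
}}

```text
time: 13.5
ee_pos: [478.2, 425.7, 4.9]
orientation: [0.5, 2.804, -0.078]
ft_force: [0.4, -0.2, -0.5]
width: 1.004
grasp_force: 0.0
```

Call:
{"method": "send_rows", "body": {
  "rows": "1 0 0 0 0 0 0; -1 0 0 0 0 0 0; -1 0 0 0 0 0 0; -1 0 0 0 0 0 0; -1 0 0 0 0 0 0"
}}

```text
time: 14.0
ee_pos: [477.1, 427.5, 5.9]
orientation: [0.497, 2.804, -0.075]
ft_force: [0.7, -0.4, 0.2]
width: 0.677
grasp_force: 0.0
```

```bash
python3 - <<'E'
from h import *
o=observe();print(o["q"],gp(o),o["width"],o["grasp_force"],o["ft_force"])
E
```

```text
[-0.49502917  0.78674038 -0.58831106  1.81510534  1.02213346  0.83807527
 -0.48990683] [471.96890614 429.35947802  23.80140887] 0.6771427735049292 0.0 [ 0.67319878 -0.43118783  0.18270336]
```

Call:
{"method": "send_rows", "body": {
  "rows": "-1 0 0 0 0 0 0; -1 0 0 0 0 0 0; -1 0 0 0 0 0 0"
}}

```text
time: 14.3
ee_pos: [477.1, 427.5, 5.8]
orientation: [0.497, 2.804, -0.076]
ft_force: [-0.5, -0.6, 5.6]
width: 0.651
grasp_force: 30.0
```

```bash
python3 - <<'E'
from h import *
o=observe();g=gp(o);print(g,o["width"],o["grasp_force"],o["ft_force"])
go(g+[0,0,60],grasp=True)
# via/pre-insert: stack centre at g(-150,-42), bottom 40; grip 50 behind -> x -200
go([*g2w((-205,-42,0))[:2],24+80],ori(-.067,.3),grasp=True)
E
```

```text
[471.94648549 429.35437068  23.69373805] 0.6513576499190955 29.997591376304626 [-0.46906545 -0.63258729  5.5884499 ]
shift [-17.6  -0.1 -57.4] turn [0. 0. 0.] rows 1.2
shift [ -68.2 -366.6  -62.8] turn [ -4.8  -0.2 -15.5] rows 7.6
```

Call:
{"method": "send_rows", "body": {
  "rows": "-1 -9 0 -29 0 0 0; -1 -18 0 -57 0 0 0; -1 -18 0 -57 0 0 0"
}}

```text
time: 14.6
ee_pos: [478.5, 429.2, 68.3]
orientation: [0.497, 2.803, -0.069]
ft_force: [0.3, 0.4, -1.0]
width: 0.648
grasp_force: 30.0
```

```bash
python3 - <<'E'
from h import *
o=observe();g=gp(o);print(g,o["width"],o["grasp_force"],o["ft_force"])
go([*g2w((-150,-42,0))[:2],24+66],ori(-.067,.3),grasp=True)
E
```

```text
[473.29452949 431.00011915  86.13781705] 0.6477514775759593 29.99130427837372 [ 0.26387408  0.39940086 -0.95389962]
shift [ -96.1 -353.2   23.9] turn [ -4.6  -0.1 -15.6] rows 7.3
```

Call:
{"method": "send_rows", "body": {
  "rows": "-1 -10 -38 2 -0.5 0 -2; -1 -20 -76 4 -1 0 -3; -1 -30 -114 7 -1.5 0 -5; -1 -40 -152 10 -2 0 -7; -1 -50 -190 13 -2.5 0 -8.5"
}}

```text
time: 15.1
ee_pos: [459.4, 228.9, 66.2]
orientation: [0.276, 2.835, -0.047]
ft_force: [0.7, -0.9, -1.8]
width: 0.65
grasp_force: 30.0
```

```bash
python3 - <<'E'
from h import *
o=observe();g=gp(o);print(g,o["width"],o["grasp_force"],o["ft_force"],o["q"])
go([*g2w((-150,-42,0))[:2],24+66],ori(-.067,.3),grasp=True)
E
```

```text
[454.06832641 230.02437192  84.11044274] 0.6495213480575125 29.993023574352264 [ 0.70637087 -0.89040282 -1.79135465] [-0.11196808  0.49141565 -0.66155335  2.17727876  1.01992628  0.62496332
 -0.17801524]
shift [ -23.4 -164.1    1.6] turn [-2.4 -0.3 -6.9] rows 3.3
```

Call:
{"method": "send_rows", "body": {
  "rows": "-1 -6 -40 0 -0.6 0 -2; -1 -12 -80 1 -1.2 0 -4; -1 -18 -120 1 -2 0 -5.5; -1 -23 -164 2 -2.4 0 -6.9; -1 -23 -164 2 -2.4 0 -6.9"
}}

```text
time: 15.6
ee_pos: [448.4, 57.4, 71.1]
orientation: [0.115, 2.848, -0.021]
ft_force: [-0.1, -0.4, -2.7]
width: 0.65
grasp_force: 30.0
```

```bash
python3 - <<'E'
from h import *
o=observe();g=gp(o);print(w2g(g),o["width"],o["grasp_force"],o["ft_force"],o["q"])
go([*g2w((-150,-42,0))[:2],78],ori(-.067,.3),grasp=True)
w=wristcam();np.save("w6.npy",w.W)
cv2.imwrite("pics/w6.png",cv2.resize(w.p,None,fx=1.42,fy=1.42,interpolation=cv2.INTER_CUBIC))
for P in((-135,105,30),(-135,-105,30)):print(P,w.proj(g2w(P))*1.42)
E
```

```text
[-151.07890368  -47.99037312   89.04571112] 0.6504823490575715 29.990467429161072 [-0.05846201 -0.44180215 -2.66784092] [ 0.31860283  0.3605252  -0.6628662   2.35514378  1.00540872  0.38630142
  0.2840267 ]
shift [ 2.1  6.2 10.8] turn [-0.4 -0.5 -0.7] rows 0.3
(-135, 105, 30) [[733.59594816 325.20505812]]
(-135, -105, 30) [[276.5399043  330.20929102]]
```

View pics/w6.png

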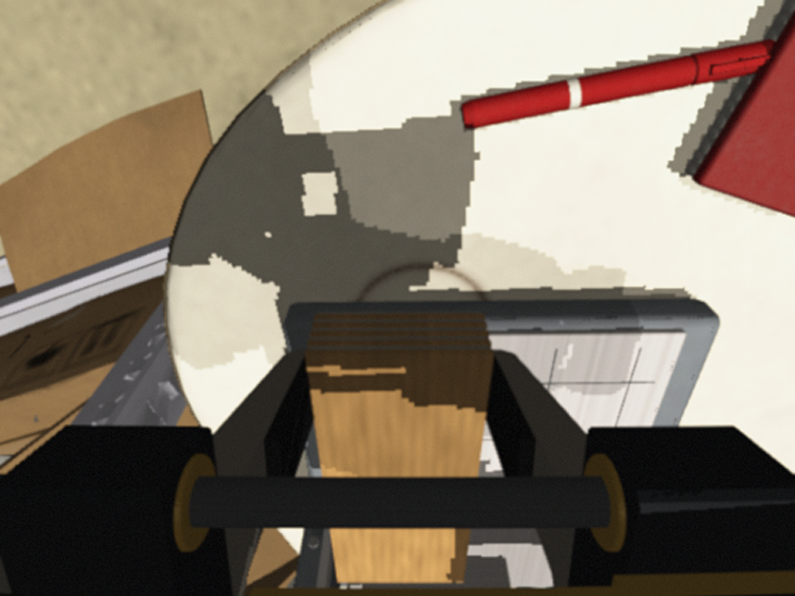

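Stack is held square between the pads, over the front bed. Lower it to just above the bed and align.

```bash
python3 - <<'E'
from h import *
go(g2w((-150,-41,59)),ori(-.067,.3),grasp=True)
go(g2w((-80,-41,59)),ori(-.067,.3),grasp=True)
E
```

```text
shift [ 8.5  3.1 29.4] turn [-0.1 -0.4 -0.6] rows 0.6
shift [-58.5   3.8  49.6] turn [-0.1 -0.4 -0.6] rows 1.5
```

Call:
{"method": "send_rows", "body": {
  "rows": "-1 4 2 15 0 0 0; -1 8.5 3 29 -0.1 -0.4 -0.6; -1 8.5 3 29 -0.1 -0.4 -0.6; -1 8.5 3 29 -0.1 -0.4 -0.6"
}}

```text
time: 16.05
ee_pos: [450.8, 70.3, 42.2]
orientation: [0.079, 2.839, -0.011]
ft_force: [0.2, 1.1, -0.7]
width: 0.647
grasp_force: 30.0
```

```bash
cat >> h.py <<'E'
def sg(*t):
    o=observe();C=R.from_rotvec(o["orientation"]).as_matrix();yaw=np.arctan2(-C[1,0],-C[0,0])
    print(w2g(gp(o)).round(1),"yaw",round(yaw-GP[2],4),"F",o["ft_force"].round(1),o["width"],o["time"])
    for q in t: go(g2w(q),ori(-.067,.3),grasp=True)
E
python3 -c "
from h import *
sg((-100,-41,59),(-85,-41,59))"
```

```text
[-149.7  -35.2   60. ] yaw 0.0111 F [ 0.2  1.1 -0.7] 0.6473876586413898 16.05
shift [-47.1  -6.5  15.7] turn [0.3 0.1 0.6] rows 1.0
shift [-61.4  -6.7  20.2] turn [0.3 0.1 0.6] rows 1.3
```

Call:
{"method": "send_rows", "body": {
  "rows": "-1 -12 -3 4 0 0 0.3; -1 -24 -6 8 0 0 0.6; -1 -36 -6.5 12 0.3 0 0.6; -1 -47 -6.5 15.7 0.3 0 0.6; -1 -47 -6.5 15.7 0.3 0 0.6"
}}

```text
time: 16.55
ee_pos: [502.3, 60.1, 42.5]
orientation: [0.1, 2.835, -0.015]
ft_force: [-0.7, 0.1, -1.7]
width: 0.651
grasp_force: 30.0
```

```bash
python3 -c "
from h import *
sg((-80,-42,57))"
```

```text
[-97.8 -41.9  60.3] yaw -0.0036 F [-0.7  0.1 -1.7] 0.6514106401288053 16.55
shift [-15.9  -0.    8.5] turn [-0.   0.3 -0.2] rows 0.4
```

Call:
{"method": "send_rows", "body": {
  "rows": "-1 -5 0 2.5 0 0 0; -1 -10 0 5 0 0 0; -1 -16 0 8.5 0 0.3 0; -1 -16 0 8.5 0 0.3 0"
}}

```text
time: 16.95
ee_pos: [519.2, 58.1, 38.3]
orientation: [0.1, 2.842, -0.016]
ft_force: [-0.2, 0.2, -1.1]
width: 0.649
grasp_force: 30.0
```

```bash
python3 -c "
from h import *
sg((-73,-42,56),(-73,-42,53.5))"
```

```text
[-80.6 -42.7  56.2] yaw -0.0032 F [-0.2  0.2 -1.1] 0.6488755562969327 16.95
shift [-7.2  0.7  2.4] turn [-0.1 -0.1 -0.2] rows 0.2
shift [-6.5  0.7  4.8] turn [-0.1 -0.1 -0.2] rows 0.2
```

Call:
{"method": "send_rows", "body": {
  "rows": "-1 -2.5 0 1.8 0 0 0; -1 -5 0 3.7 0 0 0; -1 -5 0 3.7 0 0 0"
}}

```text
time: 17.25
ee_pos: [524.2, 57.7, 36.1]
orientation: [0.099, 2.842, -0.017]
ft_force: [-0.2, -0.4, -1.8]
width: 0.649
grasp_force: 30.0
```

Call:
{"method": "send_rows", "body": {
  "rows": "-1 -2 0 1.5 0 0 0; -1 -4 0 2.5 0 0 0; -1 -4 0 2.5 0 0 0"
}}

```text
time: 17.55
ee_pos: [528.3, 58.1, 35.8]
orientation: [0.097, 2.841, -0.017]
ft_force: [-6.5, -0.4, 11.1]
width: 0.649
grasp_force: 30.0
```

```bash
python3 -c "
from h import *
sg((-66,-43,53))"
```

```text
[-71.5 -42.1  53.7] yaw -0.0013 F [-6.5 -0.4 11.1] 0.6485743481604906 17.55
shift [-5.1 -0.9  2.3] turn [-0.1 -0.1 -0.1] rows 0.1
```

Call:
{"method": "send_rows", "body": {
  "rows": "-1 -0.4 0 -1.4 0 0 0; -1 -2.4 0 -0.8 0 0 0; -1 -4 0 -0.2 0 0 0; -1 -4 0 -0.2 0 0 0"
}}

```text
time: 17.95
ee_pos: [532.0, 57.1, 35.9]
orientation: [0.099, 2.843, -0.017]
ft_force: [-2.0, -0.3, -1.3]
width: 0.65
grasp_force: 30.0
```

```bash
python3 -c "
from h import *
sg()"
```

```text
[-67.8 -42.8  53.8] yaw -0.0026 F [-2.  -0.3 -1.3] 0.6500960955158703 17.95
```

Call:
{"method": "send_rows", "body": {
  "rows": "-1 -1.5 0 0.7 0 0 0; -1 -3 0 1.4 0 0 0; -1 -4 0 1.7 0 0 0; -1 -4 0 1.7 0 0 0"
}}

```text
time: 18.35
ee_pos: [532.1, 57.1, 35.6]
orientation: [0.098, 2.847, -0.021]
ft_force: [-24.2, -0.6, 27.1]
width: 0.648
grasp_force: 30.0
```

```bash
python3 -c "
from h import *
sg()"
```

```text
[-67.6 -42.8  53.5] yaw -0.0013 F [-24.2  -0.6  27.1] 0.6478298497754464 18.35
```

Back stop reached at grip x -67.7, as expected. Ease off, then go sideways to the lay.

Call:
{"method": "send_rows", "body": {
  "rows": "-1 2.5 0 -3.2 0 0 0; -1 2.5 -1.5 -3.2 0 0 0; -1 2.5 -3 -3.2 0 0 0; -1 2.5 -4 -3.2 0 0 0; -1 2.5 -4 -3.2 0 0 0"
}}

```text
time: 18.85
ee_pos: [531.8, 54.8, 37.6]
orientation: [0.096, 2.844, -0.013]
ft_force: [-5.3, 4.6, 0.5]
width: 0.653
grasp_force: 30.0
```

```bash
python3 -c "
from h import *
sg()"
```

```text
[-67.7 -45.1  55.5] yaw -0.0006 F [-5.3  4.6  0.5] 0.6529320885697061 18.85
```

Side lay touched at y -45.1. Set it down and release.

Call:
{"method": "send_rows", "body": {
  "rows": "-1 0.5 0.5 1.6 0 0 0; -1 0.5 0.5 1.6 0 0 0; -1 0.5 0.5 1.6 0 0 0"
}}

```text
time: 19.15
ee_pos: [531.8, 55.0, 35.9]
orientation: [0.096, 2.844, -0.014]
ft_force: [-6.4, 3.7, 0.9]
width: 0.65
grasp_force: 30.0
```

```bash
python3 -c "
from h import *
sg()"
```

```text
[-67.8 -45.   53.8] yaw -0.0007 F [-6.4  3.7  0.9] 0.6501127134460117 19.15
```

Call:
{"method": "send_rows", "body": {
  "rows": "0.8 0 0 0 0 0 0; 0.8 0 0 0 0 0 0; 0.8 0 0 0 0 0 0; 0.8 0 0 0 0 0 0; 0.8 0 0 0 0 0 0"
}}

```text
time: 19.65
ee_pos: [533.4, 53.4, 36.7]
orientation: [0.099, 2.842, -0.017]
ft_force: [0.2, -0.6, 0.5]
width: 0.898
grasp_force: 0.0
```

Call:
{"method": "send_rows", "body": {
  "rows": "0.8 0 0 -8 0 0 0; 0.8 0 0 -20 0 0 0; 0.8 8 0 -38 0 0 0; 0.8 20 0 -55 0 0 0; 0.8 35 0 -70 0 0 0"
}}

```text
time: 20.15
ee_pos: [479.2, 57.5, 93.9]
orientation: [0.099, 2.841, -0.016]
ft_force: [0.1, -0.3, 0.4]
width: 0.899
grasp_force: 0.0
```

```bash
python3 - <<'E'
from h import *
sg()
w=wristcam();np.save("w7.npy",w.W);cv2.imwrite("pics/w7.png",w.p)
# brown top-face mask, compare with the predicted home outline
hsv=cv2.cvtColor(w.p,cv2.COLOR_BGR2HSV)
m=cv2.inRange(hsv,(8,90,40),(25,255,255));
P=[g2w(q) for q in((-85,-75,55),(-85,-15,55),(-85,-75,30),(-85,-15,30),(-30,-75,55),(-30,-15,55))];print(w.proj(P).round(1))
n,l,s,c=cv2.connectedComponentsWithStats(m)
for i in range(1,n):
    if s[i,4]>400: print(s[i])
for r in range(100,420,20):
    x=np.where(m[r,150:420])[0]
    if len(x): print(r,x.min()+150,x.max()+150)
E
```

```text
[-120.5  -45.9  111.8] yaw -0.0027 F [ 0.1 -0.3  0.4] 0.8994485300131202 20.15
[[238.8 256.5]
 [328.  256.3]
 [242.3 234.1]
 [324.1 233.9]
 [244.  311.7]
 [322.8 311.6]]
[    0    41   144   143 11634]
[   0  170  114  132 5946]
[ 238  235   89   88 6845]
[ 100  246   49   70 1517]
[  69  319   38   69 1215]
[ 456  319   38   69 1204]
[ 134  371   65   49 2251]
[ 233  402  327   18 2755]
240 241 323
260 239 326
280 241 324
300 243 323
320 244 322
380 150 196
400 150 187
```

The stack outline matches home: columns 238–326, against a predicted 239–328, and front edge at row 235, predicted 234. Handing in.

```bash
python3 -c "
from station import *
print(job_done())"
```

```text
the job is handed in; nothing more can be done
None
```

The guard hangs on the peg by its bar, the stack is on the bed against the back stop and side lay, within about 1 mm of home in the last wrist picture, and the hand is clear; I handed the job in at about 20 s of the 69, and no verdict came back.

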